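Offer a hinged printing block up to its jamb and hold the hinge aligned

TASK

The lidded ink pot stands in the way in front of the hinge jamb: set it down upright, fully on the cork mat, and let go. Then pick up the printing block by its handle, bring its single hinge knuckle down into the gap between the two knuckles of the jamb so that the holes line up and a pin could be slid straight through, block level, and finish while still holding it there, its weight in the gripper. Don't jam it against the jamb, don't tip the pot, and leave all the other things where they are.

Things in the scene. Friction and masses are not known exactly. Their poses are not given: they have to be found in the camera images.
- jamb: fixed wooden jamb block, 60 (x) x 130 (y) x 70 mm high; origin under its centre, z up; its -x face looks to the robot, yaw within 0.35 rad. The steel hinge leaf on its top has two knuckles overhanging the -x face: tubes along y, 26 mm outside, 13 mm bore, each 26 mm long, inner ends at y = +-19 mm, axis at x = -48, z = 72 mm. Feet 12 mm high reach to y = +-103 mm; all below 90 mm
- jamb_axis (a point): the middle of the 38 mm gap between the jamb's two knuckles, on the hinge axis, 72 mm above the table; axes as the jamb block (y along the hinge axis). The gap is open above, in front and below
- print_block: loose wooden printing block 80 (x) x 110 (y) x 20 mm, about 0.3 kg, flat on the table left or right of the middle, yaw within 0.6 rad; origin under its centre, z up. A flat-sided dark handle bar stands on its middle: 24 mm thick (x), 70 mm long (y), z = 20 to 62 mm. A steel leaf (top at z = 23 mm) reaches from x = 12 mm over its +x edge, away from the robot, to one knuckle
- block_knuckle (a point): centre of the printing block's knuckle (a tube along y, 30 mm long, 26 mm outside, 13 mm bore) on its bore axis, at x = 60, y = 0, z = 20 mm in the block's frame. To be brought onto jamb_axis, with the block on the robot's side of the jamb, its axes parallel to the jamb's and its underside 52 mm above the table
- ink_pot: lidded white ceramic ink pot, 54 mm diameter, 95 mm tall, about 0.28 kg, standing upright about 70 mm in front (-x) of the jamb's knuckles; origin under its centre. Grasp it round the body, TCP about 60 mm above its foot
- cork_mat: fixed square cork mat 120 x 120 x 4 mm, on the other side of the middle from the printing block; origin under its centre, top 4 mm above the table
- hinge_pin: steel hinge pin, 8 mm diameter, 121 mm long with a 14 mm head, lying along the jamb block's y in a grooved rest on top of the jamb block, behind the hinge leaf; origin under the middle of its shaft. A bystander: leave it
- water_bottle: small clear bottle with white cap, 48 mm diameter, 120 mm tall, standing beside the jamb block; origin under its centre. A bystander
- ink_can: low steel can, 72 mm diameter, 60 mm tall; origin under its centre. A bystander
- carved_plate: flat carved wooden plate 120 x 90 x 22 mm without handle or hinge; origin under its centre. A bystander
- scraper: spatula-like scraper 180 mm long lying across the middle near the robot. A bystander
Not all that is in view belongs to the job. What is shaped like the ink_pot but green is not meant.

How it is judged:
By the outcome, as a careful person would: the job done as asked, in the order asked, and still so for the second after the job is handed in, while the arm keeps its last pose, push and grip.
It also fails if it takes over 58 s, if anything falls off the work surface, if the arm or the gripper's body presses on something with over 40 N, if the wrist force passes 120 N, or if a joint passes its speed limit or range.

ROBOT

A 7-joint arm with a two-finger parallel gripper is mounted at the origin on the work surface. World frame = base frame: x ahead of the robot, y to its left, z up, the work surface at z = 0. Lengths are in m, angles in rad, forces in N, time in s.
With the tool pointing down it reaches from about 0.425 to 0.95 m from the base axis. Payload 4.7 kg.
Tool frame: the origin (TCP) lies between the finger pads, 19 mm behind the fingertips; this is the grasp point; z points along the fingers, y is the line along which they close (so a half turn about z gives the same grasp; the last joint's range is limited). The gripper opens to 85 mm and grips with 20 to 120 N. Pads are 22 mm wide; open, the fingers measure 114 mm over their backs; the gripper's body (76 mm by 85 mm) begins 54 mm behind the grasp point. The pads swing forward as they close: fully open they stand 13 mm farther back than shut.
Start: joints at [-1.176, 0.469, -0.049, 1.532, 0.024, 1.141, -0.082], TCP at [0.278, 0.615, 0.25] pointing down, gripper open.
Joint ranges: [-2.59, 2.59], [-0.33, 1.99], [-1.39, 1.29], [0.1, 2.45], [-1.04, 4.18], [0.21, 1.99], [-2.66, 2.66]. Speed limits (rad/s): [2.57, 2.57, 3.14, 3.14, 3.14, 3.14, 3.14].

INTERFACE

Orientations are given as a rotation vector (axis times angle).
In Python, from workcell import arm gives the robot as it stands.
- The arm moves only by the tool apply_moves, never from a script. Its argument "targets" is a list of rows, each a list of 3 entries, a list of its own where there are three numbers: the shift along the tool's x, y, z each as a share of 0.75 m, from -1 to 1, then the turn, a rotation vector about the tool's x, y, z each as a share of 90 degrees, from -1 to 1, then the closure, from -1 (fully open) to 1 (shut). A call has 1 to 8 rows; each row shifts and turns the commanded pose from where the row before left it, along the tool's axes as they then stand; what a row does not reach is not made up. A row lasts 1/10 s, in which the tool goes at most 50 mm and 8.59 degrees, less where a joint would pass 70% of its speed; a pose out of reach is approached as far as the arm can. A call with a number of a shift or a turn outside -1 to 1 is refused whole. A call with a gripper value outside its range is refused whole. The fingers move at their own pace and stop on an object; the grip force is fixed at half the most. Time passes only in rows, so rows that do not move let the fingers close. It gives the time, the measured TCP pose, the force, the opening and the grip force at its end, in the units of the state.
- arm.get_obs(): the state, without advancing time (a new reading comes with each control period).
- arm.camera(name): name is "side" or "top" or "wrist"; returns (picture, depth): 420x560x3 uint8, red, green, blue; 420x560 float32, m along the optical axis (not along the pixel's ray), 0 where there is no reading.
- arm.calibration(name): a dict with "vfov" (degrees; the focal length in pixels is half the picture's height over the tangent of half this angle, whatever the lens; pixels are square), "cx", "cy" (the principal point, pixels), "extrinsics" (4x4, takes a point from world to camera coordinates). Camera axes: x right, y down, z forward; pixel columns grow to the right and rows downward; lengths in m; the calibration is good to about 2 mm. A picture is of the moment at which its call begins: read the wrist's pose just before it. calibration takes no time and is no camera call; for the wrist camera it gives the pose at the moment of the call.
- arm.finish_job(): hands the job in; it is judged then, once.
The state is a dict: "time_s": time; "q": joint angles; "joint_vel": joint speeds; "joint_torque": joint torques, N m; "tool_pos": TCP position; "tool_rot": TCP orientation; "contact_force": force on the tool from outside, world axes, zero at the start; "wrist_torque": the same for the moment, N m; "grip_width": finger opening in m; "grip_force": force on a finger pad.
Only numpy, scipy, OpenCV 4.12 (cv2) and the standard library are available. Lean on these libraries where they do the work, as an engineer would, in place of code of your own. Each camera call takes 0.05 s, during which the arm holds its last target. There are 200 camera calls.

## Working session

There is one attempt and no reset: what is moved stays moved. The work goes in short steps, Python scripts to look and compute and a tool call to move; the robot and the scene stay as the last step left them, time stands still between calls to the robot, and variables do not carry over. Pictures are saved under pics/ and viewed, at most 10 in all, crops included, and the job is handed in when it is done.

Besides the shell and the picture viewer there is one more tool, called after "Emit:" as name([rows], argument=value, ...), one row to a line, values as JSON. apply_moves: Moves the arm, as the interface text tells. Shift numbers are shares of 0.75 m and turn numbers shares of 90 degrees, none past 1 either way. Its arguments: {"type":"object","properties":{"targets":{"type":"array","items":{"type":"array"}}},"required":["targets"]}

```bash
mkdir -p pics; ls; cat > h.py <<'E'
import numpy as np, cv2
from scipy.spatial.transform import Rotation as R
from workcell import arm
def grab(name):
    c=arm.calibration(name); p,d=arm.camera(name); return p,d,c
def cloud(d,c):
    f=d.shape[0]/2/np.tan(np.radians(c["vfov"])/2)
    v,u=np.mgrid[:d.shape[0],:d.shape[1]]
    P=np.stack([(u-c["cx"])/f*d,(v-c["cy"])/f*d,d],-1)
    T=np.linalg.inv(np.array(c["extrinsics"])); W=P@T[:3,:3].T+T[:3,3]
    W[d<=0]=np.nan; return W
def save(n,p): cv2.imwrite('pics/'+n,p[:,:,::-1])
E
python3 - <<'E'
from h import *
for n in("top","side"):
    p,d,c=grab(n); save(n+'0.png',p); np.savez(n+'0.npz',p=p,d=d,W=cloud(d,c)); print(n,c)
print(arm.get_obs())
E
```

```text
pics
top {'vfov': 42.61463319403679, 'cx': 275.649908771366, 'cy': 208.0485388615674, 'extrinsics': array([[ 0.00676924, -0.99959751, -0.02754986,  0.01371631],
       [-0.99359155, -0.00361495, -0.1129724 ,  0.61539608],
       [ 0.11282734,  0.02813804, -0.99321611,  1.23127949],
       [ 0.        ,  0.        ,  0.        ,  1.        ]])}
side {'vfov': 54.993409203450604, 'cx': 279.31785753989925, 'cy': 207.09567422124533, 'extrinsics': array([[ 0.80469602, -0.59332926, -0.02060861, -0.47867117],
       [-0.37399569, -0.47965701, -0.79376091,  0.28187368],
       [ 0.4610765 ,  0.64644377, -0.60788067,  0.97629784],
       [ 0.        ,  0.        ,  0.        ,  1.        ]])}
{'time_s': 0.1, 'q': array([-1.17590546,  0.46938131, -0.04860746,  1.53357557,  0.02410796,
        1.14102195, -0.08227692]), 'joint_vel': array([ 2.90781761e-06, -1.84589024e-03,  1.49698929e-03, -2.63020579e-03,
       -2.64300196e-04, -1.50473392e-03,  5.96268277e-04]), 'joint_torque': array([ 6.65230127e-04, -5.11515713e+01, -4.68364963e-02, -2.38389069e+01,
        1.08132261e-02,  4.42940756e-03, -2.81258502e-05]), 'tool_pos': array([0.27734951, 0.61484044, 0.24905208]), 'tool_rot': array([-6.60550091e-01, -3.07104120e+00,  2.78402100e-03]), 'contact_force': array([-0.22542556,  0.36607041,  0.15955155]), 'wrist_torque': array([ 0.0443729 , -0.01866428,  0.00736741]), 'grip_force': 0.0, 'grip_width': 0.08552123114190222}
```

View pics/top0.png

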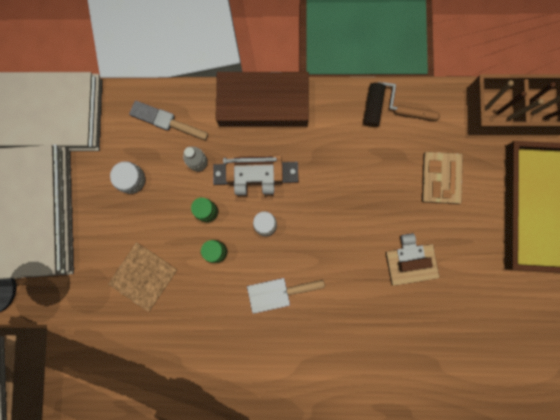

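View pics/side0.png

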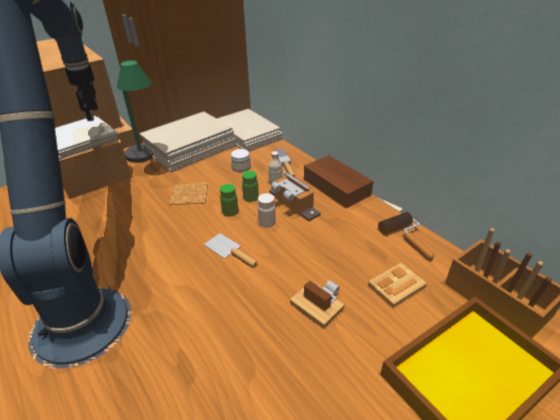

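Top view: the white pot is at (264,223). It could be confused with the green pots at (204,209) and (212,251), the steel can at (126,178) and the bottle at (195,158). The block with handle is at (413,262), and the carved plate at (442,178) could be mistaken for it. The jamb is at (256,175), the mat at (144,277) and the scraper at (285,294). I choose the white pot at (264,223) and the block at (413,262), and will check both in a close crop.

```bash
python3 - <<'E'
from h import *
z=np.load('top0.npz');p,W=z['p'],z['W']
crop=lambda a,b,c,d:cv2.resize(p[a:b,c:d],(390,390),interpolation=cv2.INTER_CUBIC)
save('crop.png',np.hstack([crop(140,270,190,320),crop(200,330,350,480)]))
def reg(n,u0,u1,v0,v1,zl,zh):
    q=W[v0:v1,u0:u1].reshape(-1,3); col=p[v0:v1,u0:u1].reshape(-1,3)
    m=(q[:,2]>zl)&(q[:,2]<zh); q=q[m]
    r=cv2.minAreaRect((q[:,:2]*1000).astype(np.float32))
    print(n,len(q),'med',np.median(q,0).round(4),'rect',np.round(r[0],1),np.round(r[1],1),round(r[2],1));return q
reg('table',300,380,320,380,-.05,.05)
reg('pot',245,285,205,242,.085,.11)
reg('potall',245,285,205,242,.03,.11)
reg('green1',188,220,192,228,.06,.12)
reg('green2',195,230,235,268,.06,.12)
reg('bottle',180,210,142,172,.05,.14)
reg('can',105,148,155,200,.04,.1)
reg('jambtop',208,302,145,200,.055,.1)
reg('jamball',208,302,145,200,.006,.1)
reg('knuck',230,280,183,198,.06,.1)
reg('block',380,445,230,292,.008,.03)
reg('handle',380,445,230,292,.05,.07)
reg('knk',396,420,230,250,.026,.04)
reg('plate',418,468,146,210,.01,.04)
reg('mat',108,180,240,312,.002,.008)
reg('scr',240,330,275,315,.004,.05)
E
```

```text
table 4777 med [ 0.2866 -0.1332 -0.0004] rect [ 286.8 -134.4] [136.5 187. ] 0.5
pot 362 med [0.5767 0.0413 0.0949] rect [575.8  42.2] [46.4 46.8] 18.7
potall 448 med [0.5727 0.0408 0.094 ] rect [574.5  41.7] [49.5 52.3] 26.2
green1 447 med [0.6058 0.1804 0.094 ] rect [606.8 181.8] [49.2 49. ] 6.3
green2 447 med [0.5116 0.1562 0.0938] rect [511.8 158.3] [49.8 50.9] 33.0
bottle 375 med [0.7242 0.2036 0.0838] rect [728.8 207.7] [42.6 47.2] 39.9
can 737 med [0.6863 0.3689 0.0591] rect [687.1 370.9] [67.2 70. ] 83.0
jambtop 1771 med [0.6959 0.0683 0.0735] rect [686.   88.9] [ 94.5 174.9] 4.2
jamball 2499 med [0.6968 0.0658 0.0712] rect [704.2  74.5] [135.2 217.5] 2.3
knuck 279 med [0.6547 0.0856 0.0821] rect [655.7  66.9] [27.1 90.1] 0.3
block 1413 med [ 0.4933 -0.297   0.0205] rect [ 500.9 -299.7] [112.9 111.7] 10.0
handle 336 med [ 0.4841 -0.3015  0.0616] rect [ 484.9 -303.2] [23.7 70.4] 9.5
knk 131 med [ 0.542  -0.294   0.0303] rect [ 537.4 -296.9] [36.9 36.5] 7.4
plate 1926 med [ 0.6905 -0.3784  0.0188] rect [ 692.2 -379. ] [ 91.9 121.1] 86.7
mat 2332 med [0.4541 0.3365 0.0041] rect [456.  333.6] [168.9 175.2] 0.5
scr 754 med [ 0.4233 -0.0105  0.0069] rect [413.4  -4. ] [ 91.3 205.5] 0.5
```

View pics/crop.png

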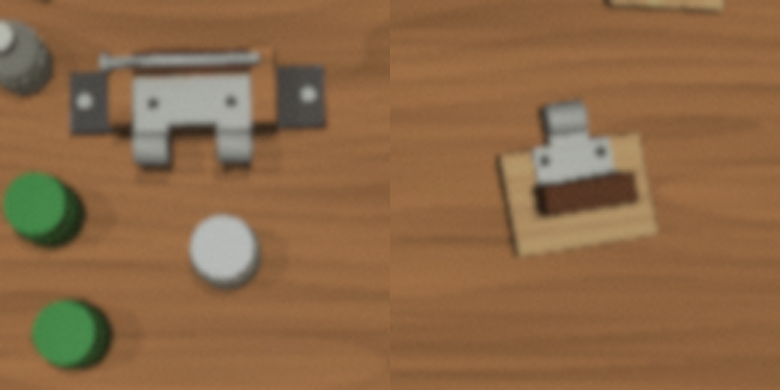

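The crop confirms the choice. The white lidded pot is in front of the knuckles and clearly not green, and the block has the dark handle, leaf and single knuckle. I'll turn the tool square and go over the pot.

Emit:
apply_moves([
  [[0, 0, 0], [0, 0, -0.09], -1],
  [[0, 0, 0], [0, 0, -0.09], -1],
  [[0, 0, 0], [0, 0, -0.09], -1],
  [[-0.0285, -0.0546, 0], [0, 0, 0], -1],
  [[-0.0285, -0.0546, 0], [0, 0, 0], -1],
  [[-0.0285, -0.0546, 0], [0, 0, 0], -1],
  [[-0.0285, -0.0546, 0], [0, 0, 0], -1],
  [[-0.0285, -0.0546, 0], [0, 0, 0], -1],
])

```text
time_s: 0.9
tool_pos: [0.385, 0.4086, 0.2497]
tool_rot: [0.001, -3.141, 0.001]
contact_force: [1.4, -0.4, 0.1]
grip_width: 0.0856
grip_force: 0.0
```

Emit:
apply_moves([
  [[-0.0285, -0.0546, 0], [0, 0, 0], -1],
  [[-0.0285, -0.0546, 0], [0, 0, 0], -1],
  [[-0.0285, -0.0546, 0], [0, 0, 0], -1],
  [[-0.0285, -0.0546, 0], [0, 0, 0], -1],
  [[-0.0285, -0.0546, 0], [0, 0, 0], -1],
  [[-0.0285, -0.0546, 0], [0, 0, 0], -1],
  [[0, 0, 0], [0, 0, 0], -1],
  [[0, 0, 0], [0, 0, 0], -1],
])

```text
time_s: 1.7
tool_pos: [0.513, 0.1637, 0.2496]
tool_rot: [-0.004, -3.141, 0.0]
contact_force: [-0.5, 1.4, -0.2]
grip_width: 0.0856
grip_force: 0.0
```

Emit:
apply_moves([
  [[-0.0285, -0.0546, 0], [0, 0, 0], -1],
  [[-0.0285, -0.0546, 0], [0, 0, 0], -1],
  [[-0.0285, -0.0546, 0], [0, 0, 0], -1],
  [[0, 0, 0], [0, 0, 0], -1],
  [[0, 0, 0], [0, 0, 0], -1],
])

```text
time_s: 2.2
tool_pos: [0.5768, 0.0429, 0.2495]
tool_rot: [0.001, -3.141, -0.001]
contact_force: [-0.2, 0.5, 0.2]
grip_width: 0.0852
grip_force: 0.0
```

```bash
python3 - <<'E'
from h import *
o=arm.get_obs();print(o['tool_pos'],o['tool_rot'])
p,d,c=grab('wrist'); save('w1.png',p); np.savez('w1.npz',p=p,d=d,W=cloud(d,c)); print(c)
E
```

```text
[0.5767798  0.0429392  0.24950704] [ 6.83527445e-04 -3.14055233e+00 -1.18062220e-03]
{'vfov': 61.599874021626036, 'cx': 278.5720189613707, 'cy': 211.78534233866822, 'extrinsics': array([[-1.21762885e-03,  9.99998942e-01,  7.95882415e-04,
        -4.10345264e-02],
       [ 9.58167240e-01,  9.38905651e-04,  2.86207370e-01,
        -5.89252059e-01],
       [ 2.86206320e-01,  1.11108281e-03, -9.58167369e-01,
         2.13379775e-01],
       [ 0.00000000e+00,  0.00000000e+00,  0.00000000e+00,
         1.00000000e+00]])}
```

View pics/w1.png

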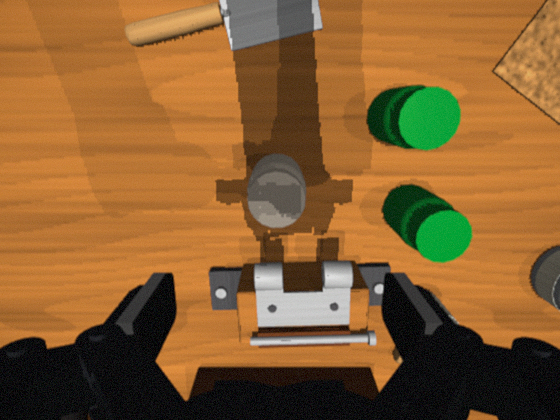

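The wrist view shows the white pot at (277,195) centred between the open fingers. The jamb's two knuckles are at (268,275) and (338,274), the pin at (312,340), and the green pots lie to the right.

```bash
python3 - <<'E'
from h import *
z=np.load('w1.npz');p,W=z['p'],z['W']
def reg(n,u0,u1,v0,v1,zl,zh):
    q=W[v0:v1,u0:u1].reshape(-1,3); q=q[(q[:,2]>zl)&(q[:,2]<zh)]
    r=cv2.minAreaRect((q[:,:2]*1000).astype(np.float32))
    print(n,len(q),'med',np.median(q,0).round(4),'min',q.min(0).round(4),'max',q.max(0).round(4),'rect',np.round(r[0],1),np.round(r[1],1),round(r[2],1));return q
reg('table',100,200,60,180,-.02,.02)
reg('pot',240,310,145,235,.088,.11)
reg('potbody',240,310,145,235,.03,.085)
kl=reg('kL',250,286,255,292,.06,.1); kr=reg('kR',318,358,255,292,.06,.1)
reg('leafplate',250,350,262,330,.0705,.09)
reg('pin',245,380,328,350,.07,.1)
# knuckle crest
for k in(kl,kr):
    s=k[k[:,2]>k[:,2].max()-.0035];print('crest',s.mean(0).round(4),len(s),s.min(0).round(4),s.max(0).round(4))
# circle-fit axis per knuckle (radius 13): x,z
from scipy.optimize import least_squares
al=np.vstack([kl,kr]); al=al[al[:,2]>.072]
# axis line: x=x0+s*(y-y0); residual on distance
y0=al[:,1].mean()
f=lambda a:np.hypot((al[:,0]-a[0]-a[1]*(al[:,1]-y0))*np.cos(np.arctan(a[1])),al[:,2]-a[2])-.013
r=least_squares(f,[.655,0,.072],loss='soft_l1',f_scale=.001);print('axis',r.x,y0,np.abs(r.fun).mean(), len(al))
E
```

```text
table 11946 med [ 5.159e-01 -9.080e-02 -5.000e-04] min [ 0.4597 -0.1509 -0.0033] max [ 0.5788 -0.0363  0.0024] rect [519.2 -93.6] [107.3 125.5] 86.5
pot 2610 med [0.5752 0.0396 0.0944] min [0.5524 0.0158 0.0881] max [0.5998 0.0634 0.0968] rect [576.2  39.6] [46.9 47.4] 30.4
potbody 711 med [0.5546 0.0403 0.0653] min [0.5496 0.0131 0.03  ] max [0.5799 0.0655 0.085 ] rect [564.   40.1] [52.8 28.6] 86.5
kL 874 med [0.6524 0.0321 0.0812] min [0.643  0.0135 0.0601] max [0.6757 0.0482 0.0858] rect [659.2  30.3] [31.9 34.7] 2.0
kR 1018 med [0.6521 0.0956 0.0801] min [0.6408 0.0795 0.0601] max [0.6746 0.119  0.0858] rect [657.4  99.7] [39.5 33.6] 88.3
leafplate 4997 med [0.6829 0.0654 0.0727] min [0.641  0.0137 0.0705] max [0.7145 0.1115 0.0858] rect [678.2  61.7] [72.  97.5] 1.9
pin 2079 med [0.7179 0.0698 0.079 ] min [0.7105 0.0081 0.07  ] max [0.7323 0.1351 0.0864] rect [720.8  71.5] [ 19.9 127.5] 2.2
crest [0.6556 0.032  0.0836] 355 [0.6463 0.0193 0.0823] [0.6636 0.0449 0.0858]
crest [0.6539 0.0961 0.0837] 348 [0.6461 0.0829 0.0823] [0.6615 0.1088 0.0858]
axis [ 0.65583181 -0.03036096  0.07113029] 0.06484067222028662 0.000723185891287923 1605
```

Emit:
apply_moves([
  [[0, -0.003, 0.05], [0, 0, 0], -1],
  [[0, 0, 0.05], [0, 0, 0], -1],
  [[0, 0, 0.05], [0, 0, 0], -1],
  [[0, 0, 0.05], [0, 0, 0], -1],
  [[0, 0, 0.03], [0, 0, 0], -1],
  [[0, 0, 0.022], [0, 0, 0], -1],
  [[0, 0, 0], [0, 0, 0], -1],
  [[0, 0, 0], [0, 0, 0], -1],
])

```text
time_s: 3.05
tool_pos: [0.5768, 0.042, 0.0613]
tool_rot: [0.005, -3.141, -0.002]
contact_force: [0.7, -0.4, -0.1]
grip_width: 0.0852
grip_force: 0.0
```

Emit:
apply_moves([
  [[0, 0, 0], [0, 0, 0], 0],
  [[0, 0, 0], [0, 0, 0], 0.5],
  [[0, 0, 0], [0, 0, 0], 1],
  [[0, 0, 0], [0, 0, 0], 1],
  [[0, 0, 0], [0, 0, 0], 1],
  [[0, 0, 0], [0, 0, 0], 1],
  [[0, 0, 0], [0, 0, 0], 1],
  [[0, 0, 0], [0, 0, 0], 1],
])

```text
time_s: 3.85
tool_pos: [0.5778, 0.0404, 0.0627]
tool_rot: [-0.001, 3.139, 0.002]
contact_force: [-1.2, 1.2, 6.1]
grip_width: 0.0514
grip_force: 62.1
```

Emit:
apply_moves([
  [[0, 0, -0.02], [0, 0, 0], 1],
  [[0, 0, -0.04], [0, 0, 0], 1],
  [[0, 0, -0.05], [0, 0, 0], 1],
  [[0, 0, -0.05], [0, 0, 0], 1],
  [[0, 0, -0.03], [0, 0, 0], 1],
  [[0, 0, 0], [0, 0, 0], 1],
  [[0, 0, 0], [0, 0, 0], 1],
])

```text
time_s: 4.55
tool_pos: [0.5764, 0.0397, 0.2036]
tool_rot: [0.0, -3.142, -0.0]
contact_force: [0.1, -0.7, -3.4]
grip_width: 0.0517
grip_force: 63.7
```

Emit:
apply_moves([
  [[0.01, 0.025, 0], [0, 0, 0], 1],
  [[0.02, 0.048, 0], [0, 0, 0], 1],
  [[0.023, 0.056, 0], [0, 0, 0], 1],
  [[0.023, 0.056, 0], [0, 0, 0], 1],
  [[0.023, 0.056, 0], [0, 0, 0], 1],
  [[0.023, 0.056, 0], [0, 0, 0], 1],
  [[0.023, 0.056, 0], [0, 0, 0], 1],
  [[0.016, 0.038, 0], [0, 0, 0], 1],
])

```text
time_s: 5.35
tool_pos: [0.4529, 0.3358, 0.2014]
tool_rot: [0.006, -3.138, 0.002]
contact_force: [-0.5, 0.7, -1.8]
grip_width: 0.0512
grip_force: 63.7
```

```bash
python3 - <<'E'
from h import *
p,d,c=grab('wrist');o=arm.get_obs();print(o['tool_pos'],o['tool_rot'],o['grip_width'])
save('w2.png',p);W=cloud(d,c)
t,dt,ct=grab('top');Wt=cloud(dt,ct)
hs=cv2.cvtColor(p,cv2.COLOR_RGB2HSV)
q=W.reshape(-1,3);m=(q[:,2]>.0025)&(q[:,2]<.007)&(abs(q[:,0]-.456)<.1)&(abs(q[:,1]-.335)<.1)
q=q[m];print(len(q));r=cv2.minAreaRect((q[:,:2]*1000).astype(np.float32));print(r)
z=np.load('top0.npz')['W'].reshape(-1,3);m=(z[:,2]>.0025)&(z[:,2]<.007)&(abs(z[:,0]-.456)<.1)&(abs(z[:,1]-.335)<.1)
zz=(z[m][:,:2]*1000).astype(np.float32);lo,hi=np.percentile(zz,[.5,99.5],0);print(zz.mean(0),np.median(zz,0),lo,hi)
E
```

```text
[0.45023397 0.3411889  0.20139095] [ 0.01684465 -3.13618789 -0.00436874] 0.05165959408259875
10916
((451.8940734863281, 334.38885498046875), (119.83894348144531, 119.71271514892578), 57.04234313964844)
[453.81604 337.5078 ] [453.94336 336.35822] [358.07151031 237.42011642] [554.41828156 433.01078033]
```

View pics/w2.png

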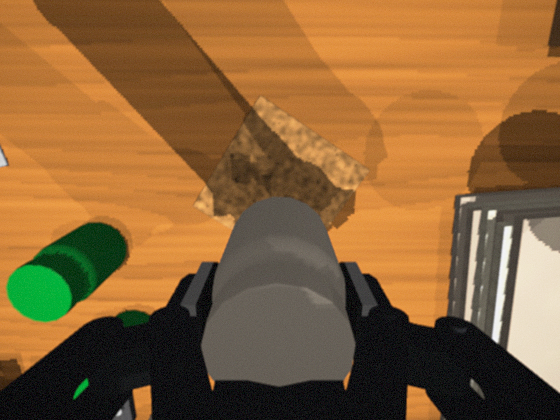

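The pot hangs upright in the grip and the mat is straight below it, with its visible corner at (262,97). I'll let the arm settle while lowering.

Emit:
apply_moves([
  [[0, 0, 0], [0, 0, 0], 1],
  [[0, 0, 0], [0, 0, 0], 1],
  [[0, 0, 0.04], [0, 0, 0], 1],
  [[0, 0, 0.05], [0, 0, 0], 1],
  [[0, 0, 0.04], [0, 0, 0], 1],
  [[0, 0, 0.02], [0, 0, 0], 1],
  [[0, 0, 0.01], [0, 0, 0], 1],
  [[0, 0, 0], [0, 0, 0], 1],
])

```text
time_s: 6.25
tool_pos: [0.4563, 0.3316, 0.0826]
tool_rot: [-0.003, -3.14, 0.003]
contact_force: [-1.0, -0.1, -1.8]
grip_width: 0.0515
grip_force: 63.6
```

Emit:
apply_moves([
  [[0, 0, 0], [0, 0, 0], 1],
  [[0, 0, 0.005], [0, 0, 0], 1],
  [[0, 0, 0.005], [0, 0, 0], 1],
  [[0, 0, 0], [0, 0, 0], 1],
  [[0, 0, 0], [0, 0, 0], 1],
])

```text
time_s: 6.75
tool_pos: [0.4561, 0.3332, 0.0761]
tool_rot: [-0.001, 3.141, 0.0]
contact_force: [0.3, -0.2, -2.0]
grip_width: 0.0518
grip_force: 63.7
```

Emit:
apply_moves([
  [[0, 0, 0.006], [0, 0, 0], 1],
  [[0, 0, 0.003], [0, 0, 0], 1],
  [[0, 0, 0.002], [0, 0, 0], 1],
  [[0, 0, 0], [0, 0, 0], 1],
  [[0, 0, 0], [0, 0, 0], 1],
])

```text
time_s: 7.25
tool_pos: [0.4561, 0.3331, 0.0677]
tool_rot: [0.001, -3.142, 0.0]
contact_force: [0.3, 0.9, -1.9]
grip_width: 0.0518
grip_force: 63.7
```

Emit:
apply_moves([
  [[0, 0, 0.002], [0, 0, 0], 1],
  [[0, 0, 0], [0, 0, 0], 1],
  [[0, 0, 0], [0, 0, 0], 1],
])

```text
time_s: 7.55
tool_pos: [0.4564, 0.3333, 0.0668]
tool_rot: [-0.001, 3.141, 0.001]
contact_force: [-1.5, -0.2, 3.0]
grip_width: 0.0519
grip_force: 64.1
```

Emit:
apply_moves([
  [[0, 0, 0], [0, 0, 0], 0.2],
  [[0, 0, 0], [0, 0, 0], 0],
  [[0, 0, 0], [0, 0, 0], -0.4],
  [[0, 0, 0], [0, 0, 0], -1],
  [[0, 0, 0], [0, 0, 0], -1],
  [[0, 0, 0], [0, 0, 0], -1],
  [[0, 0, 0], [0, 0, 0], -1],
])

```text
time_s: 8.25
tool_pos: [0.4561, 0.3331, 0.0662]
tool_rot: [0.001, -3.142, -0.0]
contact_force: [-0.2, -0.6, 0.1]
grip_width: 0.0854
grip_force: 0.0
```

Emit:
apply_moves([
  [[0, 0, -0.03], [0, 0, 0], -1],
  [[0, 0, -0.05], [0, 0, 0], -1],
  [[0, 0, -0.06], [0, 0, 0], -1],
  [[0, 0, -0.06], [0, 0, 0], -1],
  [[0, 0, -0.05], [0, 0, 0], -1],
  [[0, 0, 0], [0, 0, 0], -1],
  [[0, 0, 0], [0, 0, 0], -1],
])

```text
time_s: 8.95
tool_pos: [0.4563, 0.3332, 0.2546]
tool_rot: [-0.001, 3.14, 0.002]
contact_force: [-0.2, -1.0, -1.3]
grip_width: 0.0851
grip_force: 0.0
```

```bash
python3 - <<'E'
from h import *
o=arm.get_obs();print(o['tool_pos'],o['tool_rot'],o['q'])
p,d,c=grab('wrist');W=cloud(d,c)
q=W.reshape(-1,3);b=(abs(q[:,0]-.456)<.1)&(abs(q[:,1]-.335)<.1)
for lo,hi in((.09,.11),(.002,.008)):
    s=q[b&(q[:,2]>lo)&(q[:,2]<hi)];print(lo,len(s),np.median(s,0),cv2.minAreaRect((s[:,:2]*1000).astype(np.float32)))
save('w3.png',p)
E
```

```text
[0.45626333 0.33322625 0.25461298] [-6.24836582e-04  3.14012019e+00  2.17970736e-03] [-7.07580168e-01  2.84120539e-01  2.67517009e-03  1.79640311e+00
 -9.79399792e-04  1.05904971e+00  8.66660041e-01]
0.09 2609 [0.45366491 0.33234868 0.09845494] ((454.89520263671875, 332.106689453125), (47.26448440551758, 47.10992431640625), 6.778487205505371)
0.002 8613 [0.43570387 0.33572574 0.00350915] ((445.37884521484375, 333.926025390625), (164.15322875976562, 174.18946838378906), 87.61344909667969)
```

View pics/w3.png

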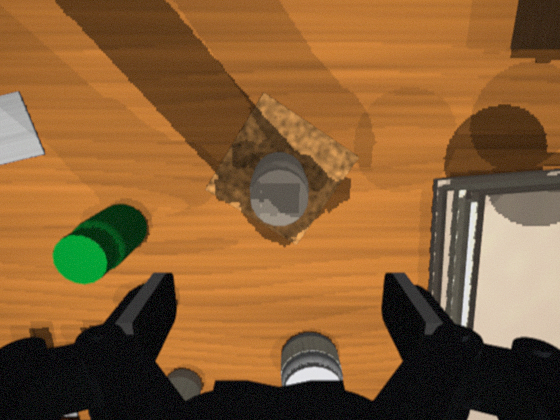

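The pot stands upright in the middle of the mat at (278,190), released; its lid is at z ≈ 0.0985 m. Next I'll work out the rows to the block.

```bash
cat >> h.py <<'E'
def rows(target,ang,n):
    """rows (tool frame shares) from measured pose to target pos with tool y at world angle ang (rad), tool down"""
    o=arm.get_obs(); p=np.array(o['tool_pos']); Rm=R.from_rotvec(o['tool_rot']).as_matrix()
    a0=np.arctan2(Rm[1,1],Rm[0,1]); step=(np.array(target)-p)/n; da=(ang-a0)/n
    print('from',p.round(4),'a0',round(a0,4),'turn/row',round(-da/(np.pi/2),4))
    for i in range(n):
        a=a0+i*da; T=np.array([[-np.sin(a),np.cos(a),0],[np.cos(a),np.sin(a),0],[0,0,-1]])
        # columns: x=(-sin? ) tool y=(cos a,sin a), tool z=-z, x=y cross z
        y=np.array([np.cos(a),np.sin(a),0]); zz=np.array([0,0,-1.]); x=np.cross(y,zz)
        print(i,[round(float(step@v)/.75,4) for v in (x,y,zz)])
E
sed -i '/T=np.array(\[\[-np.sin/d; /columns:/d' h.py; sed -i 's/a=a0+i\*da; T.*/a=a0+i*da/' h.py; grep -q 'a=a0+i' h.py || sed -i 's/^    for i in range(n):/    for i in range(n):\n        a=a0+i*da/' h.py
python3 -c "
from h import *
rows([.485,-.302,.25],np.radians(9.5),15)"
```

```text
from [0.4557 0.3327 0.2532] a0 1.5712 turn/row 0.0596
0 [-0.0026, -0.0564, 0.0003]
1 [-0.0079, -0.0559, 0.0003]
2 [-0.013, -0.055, 0.0003]
3 [-0.0181, -0.0535, 0.0003]
4 [-0.0231, -0.0516, 0.0003]
5 [-0.0278, -0.0492, 0.0003]
6 [-0.0323, -0.0464, 0.0003]
7 [-0.0365, -0.0431, 0.0003]
8 [-0.0403, -0.0395, 0.0003]
9 [-0.0439, -0.0356, 0.0003]
10 [-0.047, -0.0313, 0.0003]
11 [-0.0497, -0.0268, 0.0003]
12 [-0.052, -0.022, 0.0003]
13 [-0.0538, -0.0171, 0.0003]
14 [-0.0552, -0.012, 0.0003]
```

Emit:
apply_moves([
  [[-0.0026, -0.0564, 0], [0, 0, 0.0596], -1],
  [[-0.0079, -0.056, 0], [0, 0, 0.0596], -1],
  [[-0.013, -0.055, 0], [0, 0, 0.0596], -1],
  [[-0.018, -0.0535, 0], [0, 0, 0.0596], -1],
  [[-0.023, -0.0516, 0], [0, 0, 0.0596], -1],
  [[-0.028, -0.049, 0], [0, 0, 0.0596], -1],
  [[-0.0323, -0.0464, 0], [0, 0, 0.0596], -1],
  [[-0.0365, -0.043, 0], [0, 0, 0.0596], -1],
])

```text
time_s: 9.8
tool_pos: [0.4707, -0.0072, 0.2521]
tool_rot: [-1.153, -2.919, 0.003]
contact_force: [1.0, 0.8, -0.2]
grip_width: 0.0855
grip_force: 0.0
```

Emit:
apply_moves([
  [[-0.04, -0.0395, 0], [0, 0, 0.0596], -1],
  [[-0.044, -0.0356, 0], [0, 0, 0.0596], -1],
  [[-0.047, -0.031, 0], [0, 0, 0.0596], -1],
  [[-0.05, -0.027, 0], [0, 0, 0.0596], -1],
  [[-0.052, -0.022, 0], [0, 0, 0.0596], -1],
  [[-0.054, -0.017, 0], [0, 0, 0.0596], -1],
  [[-0.055, -0.012, 0], [0, 0, 0.0596], -1],
  [[0, 0, 0], [0, 0, 0], -1],
])

```text
time_s: 10.6
tool_pos: [0.4835, -0.3077, 0.2522]
tool_rot: [-2.041, -2.388, 0.009]
contact_force: [0.3, 1.0, 0.8]
grip_width: 0.0857
grip_force: 0.0
```

Emit:
apply_moves([
  [[0, 0, 0], [0, 0, 0], -1],
  [[0, 0, 0], [0, 0, 0], -1],
])

```text
time_s: 10.8
tool_pos: [0.4859, -0.2999, 0.2523]
tool_rot: [-2.024, -2.399, 0.0]
contact_force: [-0.3, -0.3, -0.3]
grip_width: 0.0855
grip_force: 0.0
```

```bash
python3 - <<'E'
from h import *
o=arm.get_obs();print(o['tool_pos'],o['tool_rot'])
p,d,c=grab('wrist');W=cloud(d,c);save('w4.png',p);np.savez('w4.npz',p=p,W=W)
q=W.reshape(-1,3);b=(abs(q[:,0]-.5)<.12)&(abs(q[:,1]+.3)<.12)
for n,lo,hi in(('top of handle',.057,.07),('board+leaf',.016,.03)):
    s=q[b&(q[:,2]>lo)&(q[:,2]<hi)];print(n,len(s),np.median(s,0),cv2.minAreaRect((s[:,:2]*1000).astype(np.float32)))
s=q[b&(q[:,2]>-.01)&(q[:,2]<.005)];print('table',np.median(s,0))
E
```

```text
[ 0.48585429 -0.29992252  0.25231014] [-2.02426331e+00 -2.39856309e+00  2.20095024e-04]
top of handle 1893 [ 0.48503843 -0.30295996  0.06138061] ((485.14874267578125, -305.1606140136719), (23.943552017211914, 69.27701568603516), 9.091324806213379)
board+leaf 6649 [ 0.49172304 -0.29648111  0.01997738] ((501.3070373535156, -302.91510009765625), (112.7492446899414, 110.10386657714844), 9.658554077148438)
table [ 5.03354806e-01 -2.68771517e-01 -4.54901579e-04]
```

View pics/w4.png

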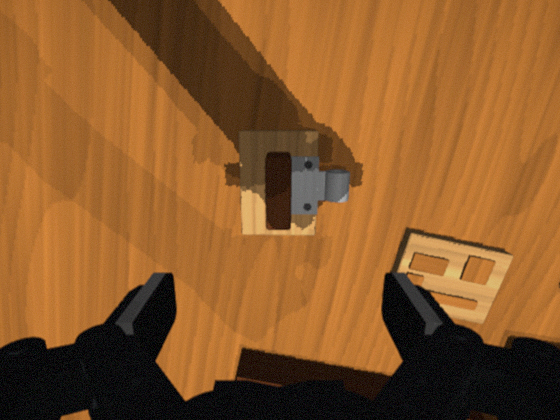

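The wrist view shows the handle as a vertical dark bar at (278,190), square to the fingers, with the knuckle at (337,186). I'll descend onto it.

Emit:
apply_moves([
  [[-0.006, -0.002, 0.05], [0, 0, 0], -1],
  [[0, 0, 0.06], [0, 0, 0], -1],
  [[0, 0, 0.06], [0, 0, 0], -1],
  [[0, 0, 0.05], [0, 0, 0], -1],
  [[0, 0, 0.04], [0, 0, 0], -1],
  [[0, 0, 0.01], [0, 0, 0], -1],
  [[0, 0, 0], [0, 0, 0], -1],
  [[0, 0, 0], [0, 0, 0], -1],
])

```text
time_s: 11.65
tool_pos: [0.4864, -0.3065, 0.0527]
tool_rot: [2.026, 2.398, 0.001]
contact_force: [1.8, 0.0, 0.4]
grip_width: 0.0855
grip_force: 0.0
```

Emit:
apply_moves([
  [[0.002, -0.001, 0.008], [0, 0, 0], -1],
  [[0, 0, 0], [0, 0, 0], -0.3],
  [[0, 0, 0], [0, 0, 0], 0.2],
  [[0, 0, 0], [0, 0, 0], 0.5],
  [[0, 0, 0], [0, 0, 0], 1],
  [[0, 0, 0], [0, 0, 0], 1],
  [[0, 0, 0], [0, 0, 0], 1],
  [[0, 0, 0], [0, 0, 0], 1],
])

```text
time_s: 12.45
tool_pos: [0.4849, -0.3052, 0.0457]
tool_rot: [2.028, 2.398, 0.001]
contact_force: [0.7, 0.9, 4.0]
grip_width: 0.0231
grip_force: 60.0
```

Emit:
apply_moves([
  [[0, 0, 0], [0, 0, 0], 1],
  [[0, 0, 0], [0, 0, 0], 1],
  [[0, 0, 0], [0, 0, 0], 1],
])

```text
time_s: 12.75
tool_pos: [0.4849, -0.3052, 0.0457]
tool_rot: [2.028, 2.398, 0.001]
contact_force: [0.3, 0.5, 4.7]
grip_width: 0.0233
grip_force: 60.1
```

Emit:
apply_moves([
  [[0, 0, -0.02], [0, 0, 0], 1],
  [[0, 0, -0.04], [0, 0, 0], 1],
  [[0, 0, -0.05], [0, 0, 0], 1],
  [[0, 0, -0.05], [0, 0, 0], 1],
  [[0, 0, -0.02], [0, 0, 0], 1],
  [[0, 0, 0], [0, 0, 0], 1],
  [[0, 0, 0], [0, 0, 0], 1],
])

```text
time_s: 13.45
tool_pos: [0.4833, -0.3039, 0.1787]
tool_rot: [-2.026, -2.397, 0.001]
contact_force: [0.1, 0.2, -3.9]
grip_width: 0.0233
grip_force: 59.6
```

```bash
python3 -c "
from h import *
o=arm.get_obs();print(o['contact_force'],o['grip_width'])
rows([.5958,.0622,.185],.03,12)"
```

```text
[ 0.09700521  0.19796558 -3.89688814] 0.023260735943867038
from [ 0.4833 -0.3039  0.1787] a0 0.1671 turn/row 0.0073
0 [0.038, 0.0191, -0.0007]
1 [0.0383, 0.0187, -0.0007]
2 [0.0385, 0.0182, -0.0007]
3 [0.0387, 0.0178, -0.0007]
4 [0.0389, 0.0173, -0.0007]
5 [0.0391, 0.0169, -0.0007]
6 [0.0393, 0.0164, -0.0007]
7 [0.0394, 0.016, -0.0007]
8 [0.0396, 0.0155, -0.0007]
9 [0.0398, 0.0151, -0.0007]
10 [0.04, 0.0146, -0.0007]
11 [0.0401, 0.0142, -0.0007]
```

Emit:
apply_moves([
  [[0.019, 0.0096, 0], [0, 0, 0.0036], 1],
  [[0.038, 0.019, -0.001], [0, 0, 0.0073], 1],
  [[0.0385, 0.0183, -0.001], [0, 0, 0.0073], 1],
  [[0.0387, 0.018, -0.001], [0, 0, 0.0073], 1],
  [[0.0389, 0.0175, -0.001], [0, 0, 0.0073], 1],
  [[0.039, 0.017, -0.001], [0, 0, 0.0073], 1],
  [[0.0392, 0.0166, -0.001], [0, 0, 0.0073], 1],
  [[0.0394, 0.0162, -0.001], [0, 0, 0.0073], 1],
])

```text
time_s: 14.25
tool_pos: [0.553, -0.0742, 0.1828]
tool_rot: [-2.128, -2.306, 0.006]
contact_force: [0.4, 0.5, -3.5]
grip_width: 0.0236
grip_force: 59.5
```

Emit:
apply_moves([
  [[0.0395, 0.0157, -0.001], [0, 0, 0.0073], 1],
  [[0.0397, 0.0153, 0], [0, 0, 0.0073], 1],
  [[0.04, 0.0148, 0], [0, 0, 0.0073], 1],
  [[0.04, 0.0144, 0], [0, 0, 0.0073], 1],
  [[0.02, 0.0071, 0], [0, 0, 0.0036], 1],
  [[0, 0, 0], [0, 0, 0], 1],
  [[0, 0, 0], [0, 0, 0], 1],
  [[0, 0, 0], [0, 0, 0], 1],
])

```text
time_s: 15.05
tool_pos: [0.5961, 0.0588, 0.1857]
tool_rot: [2.192, 2.25, -0.003]
contact_force: [-0.9, -0.7, -3.8]
grip_width: 0.0235
grip_force: 59.4
```

```bash
python3 - <<'E'
from h import *
o=arm.get_obs();print(o['tool_pos'],o['tool_rot'],o['grip_width'],o['contact_force'])
p,d,c=grab('wrist');W=cloud(d,c);np.savez('w5.npz',p=p,W=W)
s,ds,cs=grab('side');np.savez('s5.npz',p=s,W=cloud(ds,cs))
save('w5.png',np.hstack([p[::1,:][:,:],])) 
E
```

```text
[0.59607183 0.05880721 0.18571808] [ 2.19209616  2.25039209 -0.00304112] 0.02346963908832504 [-0.9359382  -0.67762822 -3.75917715]
```

View pics/w5.png

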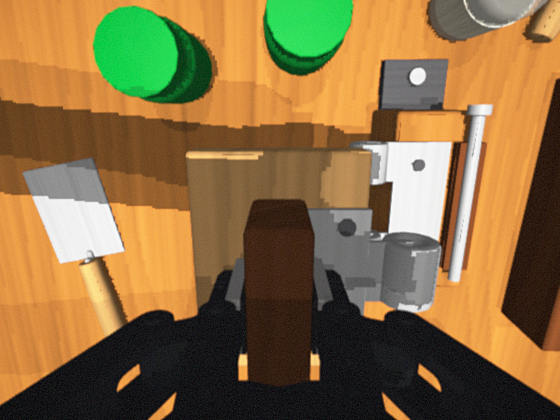

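The wrist view shows the block held with its knuckle at (410,270). The +y jamb knuckle is partly hidden at (380,160), the leaf is at (415,180) and the pin lies undisturbed at (472,190). Next I'll measure both in this one image.

```bash
cat > m.py <<'E'
from h import *
from scipy.optimize import least_squares
def plane(q):
    # robust z=a x+b y+c
    m=q.mean(0);f=lambda a:a[0]*(q[:,0]-m[0])+a[1]*(q[:,1]-m[1])+a[2]-q[:,2]
    r=least_squares(f,[0,0,m[2]],loss='soft_l1',f_scale=.0007);return r.x,m
def cyl(q,x0,z0,tilt=True):
    y0=q[:,1].mean()
    f=lambda a:np.hypot(q[:,0]-a[0]-a[1]*(q[:,1]-y0),q[:,2]-a[2]-(a[3]*(q[:,1]-y0) if tilt else 0))-.013
    r=least_squares(f,[x0,0,z0,0],loss='soft_l1',f_scale=.0007);return r.x,y0,np.abs(r.fun).mean(),len(q)
def box(W,u0,u1,v0,v1,zl,zh):
    q=W[v0:v1,u0:u1].reshape(-1,3);return q[(q[:,2]>zl)&(q[:,2]<zh)]
E
python3 - <<'E'
from m import *
W=np.load('w5.npz')['W']
z0=.1857-.0457
b=box(W,195,240,160,260,z0,z0+.04);print('board',plane(b))
l=box(W,320,340,212,260,z0,z0+.04);print('leaf',plane(l))
k=box(W,388,436,238,305,z0+.01,z0+.05);print('kn',cyl(k,.656,z0+.02));print(np.percentile(k,[1,99],0))
# knuckle y ends & axis: also board -x/+y edges
print('table',np.median(box(W,20,160,240,262,-.02,.02),0))
jl=box(W,392,445,145,225,.06,.09);print('jambleaf',plane(jl))
jk=box(W,376,386,150,180,.06,.09);print('jk',np.percentile(jk,[1,99],0))
s=W[150:160,190:370];
e=[]
for u in range(200,365,8):
    col=W[140:175,u];m=np.where(col[:,2]>z0+.012)[0]
    if len(m): e.append(col[m[0]])
e=np.array(e);print('+y edge',np.polyfit(e[:,0]-.596,e[:,1],1),e[:,2].mean())
E
```

```text
board (array([-3.35329426e-03,  3.55888011e-06,  1.59696911e-01]), array([0.56792515, 0.0857233 , 0.15971176]))
leaf (array([-0.00723716,  0.00678133,  0.16251445]), array([0.61809389, 0.07617999, 0.16254532]))
kn (array([ 0.65560017, -0.04628273,  0.158944  , -0.0270625 ]), np.float64(0.06318441470292532), np.float64(0.0011562161638555622), 3172)
[[0.64450309 0.04728397 0.15377578]
 [0.66616337 0.07460406 0.17310823]]
table [ 0.42058488 -0.00543219  0.00051161]
jambleaf (array([-0.00712764,  0.00375126,  0.07245912]), array([0.69072748, 0.08122202, 0.07243861]))
jk [[0.65634988 0.08656105 0.07846726]
 [0.66559668 0.10534874 0.08532462]]
+y edge [0.02487134 0.11273032] 0.1542237613045386
```

Emit:
apply_moves([
  [[0.0045, 0, 0.015], [0, 0, -0.0024], 1],
  [[0, 0, 0.03], [0, 0, 0], 1],
  [[0, 0, 0.02], [0, 0, 0], 1],
  [[0, 0, 0.009], [0, 0, 0], 1],
  [[0, 0, 0], [0, 0, 0], 1],
  [[0, 0, 0], [0, 0, 0], 1],
  [[0, 0, 0], [0, 0, 0], 1],
  [[0, 0, 0], [0, 0, 0], 1],
])

```text
time_s: 15.95
tool_pos: [0.5972, 0.0648, 0.1315]
tool_rot: [2.184, 2.257, 0.002]
contact_force: [-0.3, 0.5, -3.3]
grip_width: 0.0232
grip_force: 59.4
```

```bash
python3 - <<'E'
from m import *
o=arm.get_obs();r=o['tool_rot'];print(o['tool_pos'],r,'yaw',2*np.arctan2(r[1],r[0])-np.pi/2,o['contact_force'])
p,d,c=grab('wrist');W=cloud(d,c);np.savez('w6.npz',p=p,W=W)
big=cv2.resize(p[90:330,330:530],(600,720),interpolation=cv2.INTER_CUBIC)[:600];save('w6.png',big)
T,Dt,ct=grab('top');np.savez('t6.npz',p=T,W=cloud(Dt,ct))
E
```

```text
[0.59720725 0.06475563 0.13153808] [2.18378173e+00 2.25736955e+00 2.15116324e-03] yaw 0.033136041730081 [-0.2749673   0.54871029 -3.2951866 ]
```

View pics/w6.png

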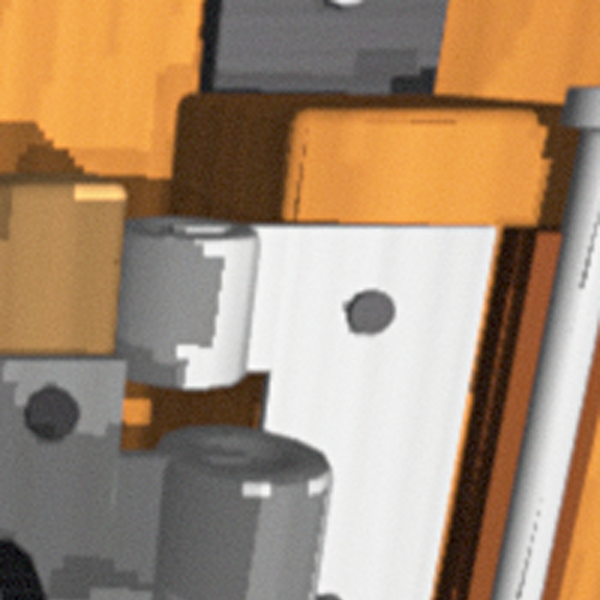

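The crop shows the block's knuckle face at (245,450), just short of the jamb's +y knuckle at (190,300), with the leaf screw at (370,312).

```bash
python3 - <<'E'
from m import *
W=np.load('w6.npz')['W']; z0=.0855
jk=box(W,372,413,168,216,.072,.09);a=cyl(jk,.655,.072,False);print('jk',a,'y',np.percentile(jk[:,1],[1,3,97,99]))
k=box(W,390,438,243,300,z0+.022,z0+.05);b=cyl(k,.656,z0+.02,False);print('bk',b,'y',np.percentile(k[:,1],[1,3,97,99]))
l=box(W,415,490,170,290,.068,.0765);print('leaf',plane(l),'y',np.percentile(l[:,1],[.5,99.5]))
bd=box(W,200,235,160,260,z0,z0+.04);print('board',plane(bd))
print('handle',cv2.minAreaRect((box(W,230,330,150,400,z0+.057,z0+.068)[:,:2]*1000).astype(np.float32)))
# leaf +y edge: top rows at columns 
for u in (425,440,455,470,485):
    col=W[150:190,u];i=np.where((col[:,2]>.0705)&(col[:,2]<.0765))[0];print(u,col[i[0]].round(4) if len(i) else None)
# jamb top block +y end (z~.07): 
for u in range(375,440,8):
    col=W[205:260,u];print(u,[tuple((col[j]*1000).round().astype(int)) for j in range(4,50,3)])
ts=[]
for i in range(4):
    o=arm.get_obs();r=o['tool_rot'];ts.append([*o['tool_pos'],2*np.arctan2(r[1],r[0])-np.pi/2]);arm.camera('wrist')
print(np.round(ts,4))
E
```

```text
jk (array([ 0.65481007, -0.02669125,  0.07120025,  0.        ]), np.float64(0.09736213253084267), np.float64(0.000488566912855894), 1956) y [0.08495236 0.08565982 0.10863565 0.10916309]
bk (array([ 0.65688601, -0.02024411,  0.10497666,  0.        ]), np.float64(0.0700025050130595), np.float64(0.0006910387796539169), 2633) y [0.05622586 0.05744506 0.08072397 0.08103859]
leaf (array([-0.00669179,  0.00051688,  0.0724695 ]), array([0.69410445, 0.07777308, 0.07244282])) y [0.03876116 0.10771977]
board (array([0.00120871, 0.00153036, 0.10545226]), array([0.5689447 , 0.09153659, 0.10545316]))
handle ((597.563720703125, 67.64622497558594), (35.18600845336914, 63.306373596191406), 3.068084955215454)
425 [0.6718 0.1099 0.0728]
440 [0.6792 0.1176 0.0708]
455 [0.6872 0.1159 0.0712]
470 [0.6952 0.1166 0.0706]
485 [0.7028 0.1179 0.0705]
375 [(np.int64(646), np.int64(87), np.int64(80)), (np.int64(647), np.int64(86), np.int64(80)), (np.int64(646), np.int64(84), np.int64(81)), (np.int64(671), np.int64(57), np.int64(-2)), (np.int64(671), np.int64(55), np.int64(0)), (np.int64(671), np.int64(53), np.in
[... 5847 characters left out ...]
 np.int64(73)), (np.int64(684), np.int64(78), np.int64(73)), (np.int64(685), np.int64(76), np.int64(73)), (np.int64(685), np.int64(75), np.int64(73)), (np.int64(685), np.int64(73), np.int64(73)), (np.int64(686), np.int64(71), np.int64(73)), (np.int64(686), np.int64(69), np.int64(73)), (np.int64(686), np.int64(67), np.int64(73)), (np.int64(667), np.int64(81), np.int64(111)), (np.int64(666), np.int64(80), np.int64(113)), (np.int64(667), np.int64(79), np.int64(113)), (np.int64(667), np.int64(77), np.int64(113))]
[[0.597  0.0648 0.1313 0.0332]
 [0.5969 0.0648 0.1312 0.0332]
 [0.5968 0.0648 0.1311 0.0332]
 [0.5967 0.0648 0.1309 0.0332]]<stdin>:13: RuntimeWarning: invalid value encountered in cast
```

Emit:
apply_moves([
  [[-0.0016, -0.0011, 0], [0, 0, 0.002], 1],
  [[0, 0, 0], [0, 0, 0], 1],
  [[0, 0, 0], [0, 0, 0], 1],
  [[0, 0, 0], [0, 0, 0], 1],
  [[0, 0, 0], [0, 0, 0], 1],
  [[0, 0, 0], [0, 0, 0], 1],
])

```text
time_s: 16.85
tool_pos: [0.5959, 0.0636, 0.1307]
tool_rot: [-2.188, -2.255, -0.0]
contact_force: [0.4, -0.8, -4.4]
grip_width: 0.0236
grip_force: 59.4
```

Emit:
apply_moves([
  [[0, 0, 0.008], [0, 0, 0], 1],
  [[0, 0, 0.008], [0, 0, 0], 1],
  [[0, 0, 0.008], [0, 0, 0], 1],
  [[0, 0, 0.008], [0, 0, 0], 1],
  [[0, 0, 0.006], [0, 0, 0], 1],
  [[0, 0, 0.004], [0, 0, 0], 1],
  [[0, 0, 0], [0, 0, 0], 1],
  [[0, 0, 0], [0, 0, 0], 1],
])

```text
time_s: 17.65
tool_pos: [0.596, 0.0635, 0.0993]
tool_rot: [2.188, 2.254, 0.0]
contact_force: [-0.4, -0.1, -3.7]
grip_width: 0.0233
grip_force: 59.4
```

Emit:
apply_moves([
  [[0, 0, 0], [0, 0, 0], 1],
  [[0, 0, 0], [0, 0, 0], 1],
  [[0, 0, 0], [0, 0, 0], 1],
  [[0, 0, 0], [0, 0, 0], 1],
  [[0, 0, 0], [0, 0, 0], 1],
])

```text
time_s: 18.15
tool_pos: [0.5959, 0.0635, 0.0993]
tool_rot: [-2.188, -2.255, -0.0]
contact_force: [-0.1, -0.5, -3.5]
grip_width: 0.0235
grip_force: 59.4
```

```bash
python3 - <<'E'
from m import *
o=arm.get_obs();r=o['tool_rot'];print(o['tool_pos'],r,o['contact_force'],o['wrist_torque'])
p,d,c=grab('wrist');W=cloud(d,c);np.savez('w7.npz',p=p,W=W)
# project the expected points to image for boxes
big=cv2.resize(p[90:290,330:530],(600,600),interpolation=cv2.INTER_CUBIC);save('w7.png',big)
E
```

```text
[0.59589856 0.06353859 0.09927848] [-2.18776564e+00 -2.25460078e+00 -1.67328892e-04] [-0.0665852  -0.49462676 -3.50333722] [ 0.04741338  0.00899673 -0.00221967]
```

View pics/w7.png

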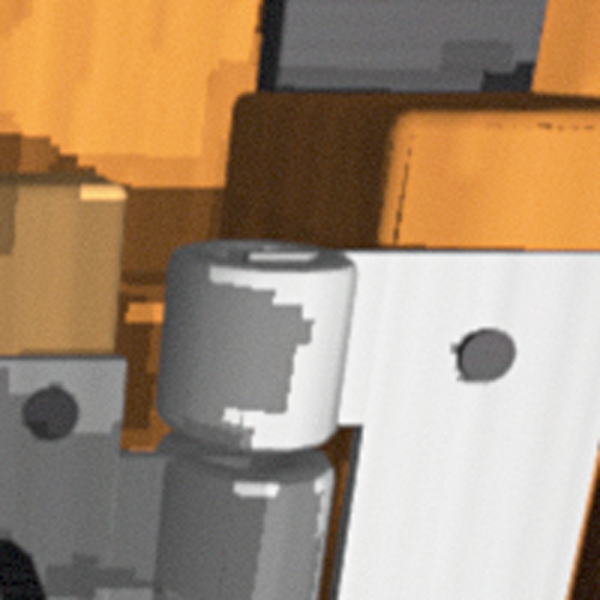

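The crop shows the block's knuckle in the gap, in line behind the jamb's +y knuckle (jamb (260,345), block (245,530)), with weight only on the wrist. I'll measure both axes.

```bash
python3 - <<'E'
from m import *
W=np.load('w7.npz')['W']
for n,b in(('jk',(386,446,174,236)),('bk',(386,438,246,300))):
    k=box(W,*b,.075,.095);a=cyl(k,.656,.072,False)
    print(n,a,'x@y=.0645',a[0][0]-.03*(.0645-a[1]),'y',np.percentile(k[:,1],[1,2,98,99]))
bd=box(W,200,235,160,260,.06,.085);print('board',plane(bd))
l=box(W,450,520,180,280,.066,.078);print('jleaf',plane(l)[0])
print('table',np.median(box(W,20,160,20,130,-.02,.01),0))
E
```

```text
jk (array([ 0.65484364, -0.02889193,  0.07119873,  0.        ]), np.float64(0.0973774965551803), np.float64(0.0005145058256071392), 3314) x@y=.0645 0.6558299607530216 y [0.08447372 0.08496503 0.10910253 0.10928887]
bk (array([ 0.65564878, -0.02395795,  0.07268828,  0.        ]), np.float64(0.06795093686872303), np.float64(0.0005244278943276365), 2738) x@y=.0645 0.6557523032679011 y [0.05433508 0.05500925 0.07933516 0.07948735]
board (array([-0.00051059,  0.00143499,  0.07326703]), array([0.56768766, 0.09036777, 0.0732684 ]))
jleaf [-0.00172612  0.00205342  0.0725224 ]
table [ 4.71569909e-01  1.24272357e-01 -2.13109386e-04]
```

x and y agree to within 0.3 mm. The block is about 1.4 mm high, so I'll lower it by that.

Emit:
apply_moves([
  [[0, 0, 0.0018], [0, 0, 0], 1],
  [[0, 0, 0], [0, 0, 0], 1],
  [[0, 0, 0], [0, 0, 0], 1],
  [[0, 0, 0], [0, 0, 0], 1],
  [[0, 0, 0], [0, 0, 0], 1],
  [[0, 0, 0], [0, 0, 0], 1],
  [[0, 0, 0], [0, 0, 0], 1],
  [[0, 0, 0], [0, 0, 0], 1],
])

```text
time_s: 19.0
tool_pos: [0.5959, 0.0635, 0.0979]
tool_rot: [-2.188, -2.255, -0.0]
contact_force: [0.1, 0.5, -2.8]
grip_width: 0.0236
grip_force: 59.4
```

```bash
python3 - <<'E'
from m import *
p,d,c=grab('wrist');W=cloud(d,c);o=arm.get_obs();print(o['tool_pos'],o['contact_force'])
for n,b in(('jk',(386,446,174,236)),('bk',(386,438,250,300))):
    k=box(W,*b,.075,.095);a=cyl(k,.656,.072,False);print(n,a,a[0][0]-.03*(.0645-a[1]),np.percentile(k[:,1],[1,99]))
t,dt,ct=grab('top');Wt=cloud(dt,ct);q=Wt.reshape(-1,3)
s=q[(abs(q[:,0]-.456)<.05)&(abs(q[:,1]-.333)<.05)&(q[:,2]>.09)];print('pot',np.median(s,0))
E
```

```text
[0.59589052 0.06353614 0.09789627] [ 0.39504835  0.37785928 -3.83472724]
jk (array([ 0.65488187, -0.02545973,  0.07119591,  0.        ]), np.float64(0.0975858749562551), np.float64(0.0005257589181047289), 3258) 0.6558744452976892 [0.08473344 0.10930233]
bk (array([ 0.65562532, -0.02946218,  0.07134388,  0.        ]), np.float64(0.06705347358202), np.float64(0.0004255378929699047), 2534) 0.6557019270275583 [0.05414879 0.0787581 ]
pot [0.45523632 0.33368408 0.09881441]
```

The axes now agree to about 0.2 mm, and the pot is still upright on the mat.

```bash
python3 -c "
from workcell import arm
print(arm.finish_job())"
```

```text
the job is handed in; nothing more can be done
None
```

I handed the job in at about 19 s: the pot stands upright on the cork mat, released, and the block is held level with its knuckle in the jamb gap, bore axes within about 0.2 mm by camera and no sign of contact with the jamb; the other things were not touched.

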